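Ease a sagging bolt over its bent keeper and hold the gate ajar

ROBOT

A 6-joint arm with a two-finger parallel gripper is mounted at the origin on a cart in front of the work surface, level with it; the furniture and walls round the work are solid. World frame = base frame: x ahead of the robot, y to its left, z up, the work surface at z = 0. Lengths are in mm, angles in rad, forces in N, time in s.
With the tool pointing down it reaches from about 350 to 875 mm from the base axis. Payload 4.2 kg.
Tool frame: the origin (TCP) lies between the finger pads; the fingertips stand 17 mm ahead of it and the grasp point (between the pads) lies 2 mm behind it; z points along the fingers, y is the line along which they close (so a half turn about z gives the same grasp; the last joint's range is limited). The gripper opens to 85 mm and grips with 20 to 120 N. Pads are 22 mm wide; open, the fingers measure 114 mm over their backs; the gripper's body (76 mm by 85 mm) begins 54 mm behind the grasp point. The pads swing forward as they close: fully open they stand 13 mm farther back than shut.
Start: joints at [1.372, 0.385, 0.008, 0, -1.194, -0.259], TCP at [276.201, 560.635, 210.412] pointing down, gripper open.
Joint ranges: [-3.14, 3.14], [-1.21, 2.06], [-1.07, 1.41], [-3.16, 2.05], [-2.99, -0.16], [-3.1, 3.1]. Speed limits (rad/s): [2.79, 2.79, 3.14, 3.14, 3.14, 3.14].

INTERFACE

Orientations are given as a unit quaternion [x, y, z, w].
In Python, from bench import arm gives the robot as it stands.
- The arm moves only by the tool jog_arm, called after ">>>" as name(argument=value, ...) on one line, values as JSON. Schema: {"type":"object","properties":{"plan":{"type":"array","items":{"type":"number"},"minItems":6,"maxItems":60},"aperture":{"type":"number"},"only":{"type":"string"},"quiet":{"type":"boolean"},"lines":{"type":"string"}},"required":["plan"],"additionalProperties":false}. plan is one flat list of numbers that holds 1 to 10 rows one after another, with no inner brackets; each row has 6 numbers: dx, dy, dz in a scale on which 1.0 is 1000 mm, then a rotation vector rx, ry, rz in shares of pi rad (1.0 is pi rad); each row is the pose to reach, as a shift and turn from the pose commanded when the call began, along the tool's axes at that moment; what a row does not reach only later rows make up. A row lasts 1/10 s, in which the tool goes at most 50 mm and 0.15 rad, less where a joint would pass 70% of its speed; a pose out of reach is approached as far as the arm can. aperture is the finger opening in mm, set as the call begins (left out keeps the last). The fingers move at their own pace and stop on an object; the grip force is fixed at half the most. Time passes only in rows, so rows that do not move let the fingers close. The tool returns the time, the measured TCP pose, the force, the opening and the grip force at its end. only (a regular expression) keeps the lines of the reply that match it, lines (a string "A,B") keeps lines A to B, and quiet returns only ok. Input that does not fit is refused with a message, and nothing moves.
- arm.read_state(): the state, without advancing time (a new reading comes with each control period).
- arm.get_image(name): name is "side" or "top" or "wrist"; returns the picture (420x560x3 uint8, blue, green, red); there is no depth.
- arm.get_calibration(name): a dict with "K" (3x3 intrinsics, pixels), "rvec" (rotation vector, rad) and "tvec" (3), from world to camera coordinates, as OpenCV has them. Camera axes: x right, y down, z forward; pixel columns grow to the right and rows downward; lengths in mm; the calibration is good to about 2 mm. A picture is of the moment at which its call begins: read the wrist's pose just before it. get_calibration takes no time and is no camera call; for the wrist camera it gives the pose at the moment of the call.
- arm.job_done(): hands the job in; it is judged then, once.
The state is a dict: "clock": time; "joints": joint angles; "joint_vel": joint speeds; "joint_efforts": joint torques, N m; "position": TCP position; "ee_rot": TCP orientation; "contact_force": force on the tool from outside, world axes, zero at the start; "wrist_torque": the same for the moment, N m; "gripper_width": finger opening in mm; "grasp_force": force on a finger pad.
Only numpy, scipy, OpenCV 4.12 (cv2) and the standard library are available. Lean on these libraries where they do the work, as an engineer would, in place of code of your own. Each camera call takes 0.05 s, during which the arm holds its last target. There are 200 camera calls.

TASK

The keeper of the thread cage is bent and has to be straightened with the gate ajar: first slacken the gate's closing spring by turning the wing knob on top of the hinge column back until its pointer stands on the long zero mark. Then take the sagging bolt by its knob, lift it so that its head clears the bent-up lip of the keeper and draw it fully back without forcing it, and still by that knob swing the gate open until its free edge stands about 60 mm out from the post. Finish while still gripping the bolt knob and holding the gate ajar there; leave the spools on the roof, the pattern weight and the glue bottle as they are.

Things in the scene. Friction and masses are not known exactly. Their poses are not given: they have to be found in the camera images.
- cage: plywood cage for threads and blades, fixed on the table, 170 deep (x) x 270 wide (y) x 210 high mm; origin under the centre of its underside; its front (gate) faces its own -x, z up. Front posts at its left (+y, hinge) and right (-y, keeper); the front faces of posts and shut gate lie at x = -85 mm. Flat roof at z = 210 mm
- tension_wing (a point): grip point of the torsion head's wing knob, on the hinge axis above the left post (cage x -88, y +112, z 240 mm). The wing is an upright bar 38 long, 12 thick, 30 high (cage z 219 to 249 mm), on a disc of radius 18.5 over a fixed graduated plate of radius 31 (top at z 216). The point turns with it: its -x axis points along the wing to the pointer; at zero that is the cage's -x
- tension (a joint): angle of the wing knob, rad: 0 = pointer on the long broad zero mark at the plate's front, spring slack; positive = wound, anticlockwise seen from above (pointer toward the gate, cage -y). Fine marks every 0.26 rad. Starts at about 0.55 to 1.3; stiff (0.22 N m), stays where left; goes past zero to -0.35, there is no stop at zero
- gate (a joint): opening angle of the gate, rad: 0 = shut, positive = its free right edge swings out to the cage's -x (clockwise seen from above), up to 1.2. The torsion spring pulls it shut, harder the more the gate is open or the knob is wound (under 0.3 N m), so the gate swings shut when let go
- gate_hinge (a point): point on the vertical hinge axis of the gate (cage frame x -88, y +112, z 100)
- gate_edge (a point): point at mid height on the front of the gate's free edge, 218 mm from the hinge axis; it lies at cage x = -85 when shut, so 60 mm out is a gate angle of about 0.28 rad
- bolt_knob (a point): grip point of the bolt's knob, a round steel knob 14 mm thick and 30 mm long standing out square from the gate's face toward the robot, axis level (along the cage's x when shut), collar 18 mm at its root, flange 19 mm at its end; the point is at mid length, 55 mm in front of the gate's face, 104 mm from the barrel's screw; when shot at cage x -140, y -71, z 170 mm
- bolt_head (a point): middle of the bolt's turned head, 25 mm thick and 16 mm long, at the right end of the 9 mm rod, lying in the keeper when shot
- bolt (a joint): how far the bolt is drawn, m: 0 = shot, 0.030 = fully drawn (stop), sliding along the gate toward the hinge (cage +y when shut), friction about 1 N. The head is quite out of the keeper from 0.025 on. Pulled without lifting, it moves only about 3 mm until the head's shoulder catches behind the lip
- barrel: the bolt's barrel on the gate's top rail, with the bolt in it (0.22 kg): it hangs by one screw (its origin, cage y +33, z 186 mm) and sags by 0.068 rad toward the keeper. It swings up about that screw by at most 0.15 rad (knob then 15 mm up) and falls back when let go. The head clears the lip once the knob is 5 mm above its sagging rest; 8 to 10 mm is comfortable
- keeper: folded steel saddle, open on top, on the front of the right post, fixed; its frame is the cage's frame
- keeper_lip (a point): middle of the top edge of the bent-up lip at the gate side of the keeper, 3 mm thick across the bolt, lying under the rod just inside the head's shoulder
- roof_spool_a: thread spool, 34 x 34 x 45 mm, standing on the cage's roof; origin under its centre; leave alone
- roof_spool_b: thread spool, 34 x 34 x 50 mm, standing on the cage's roof; origin under its centre; leave alone
- weight: round cast pattern weight, 66 x 66 x 24 mm, on the table to the left; origin under its centre; leave alone
- glue: glue bottle, 40 x 40 x 122 mm, standing on the table to the right; origin under its centre; leave alone

How it is judged:
By the outcome, as a careful person would: the job done as asked, in the order asked, and still so for the second after the job is handed in, while the arm keeps its last pose, push and grip.
It also fails if it takes over 48 s, if anything falls off the work surface, if the arm or the gripper's body presses on something with over 40 N, if the wrist force passes 120 N, or if a joint passes its speed limit or range.

## Working session

There is one attempt and no reset: what is moved stays moved. The work goes in short steps, Python scripts to look and compute and a tool call to move; the robot and the scene stay as the last step left them, time stands still between calls to the robot, and variables do not carry over. Pictures are saved under pics/ and viewed, at most 10 in all, crops included, and the job is handed in when it is done.

```bash
ls; mkdir -p pics
```

Run:
```python
from bench import arm
import cv2
s=arm.read_state(); print(s)
for n in("side","top","wrist"):
    c=arm.get_calibration(n); print(n,c)
    cv2.imwrite(f"pics/{n}0.png",arm.get_image(n))
```

```text
bench.py
pics
{'clock': 0.0, 'joints': array([ 1.37159486e+00,  3.85569826e-01,  6.60552522e-03, -5.07579077e-04,
       -1.19400351e+00, -2.58618950e-01]), 'joint_vel': array([-6.65864958e-04, -1.56585669e-03,  1.46650699e-03,  3.29210848e-04,
       -8.49126042e-04,  9.29735578e-05]), 'joint_efforts': array([-3.97905260e-04, -3.92289877e+01,  1.88394517e+01,  4.18602750e+00,
       -4.77122376e-03,  1.02427762e-05]), 'position': array([275.93738126, 560.07357828, 209.30441404]), 'ee_rot': array([ 9.73892412e-01, -2.27007347e-01, -2.03529125e-04,  1.09227112e-03]), 'contact_force': array([ 0.47386001,  0.04531779, -0.61004221]), 'wrist_torque': array([ 0.03218729, -0.00275558,  0.03313285]), 'grasp_force': 0.0, 'gripper_width': 85.14558055155658}
side {'K': array([[405.1656136 ,   0.        , 281.86349988],
       [  0.        , 405.1656136 , 207.21448773],
       [  0.        ,   0.        ,   1.        ]]), 'rvec': array([ 2.1324974 ,  0.9511102 , -0.44038071]), 'tvec': array([-206.8154495 , -273.19271774, 1545.19814106])}
top {'K': array([[472.09529699,   0.        , 281.49645207],
       [  0.        , 472.09529699, 203.11553977],
       [  0.        ,   0.        ,   1.        ]]), 'rvec': array([ 2.14874433, -2.11797672,  0.17301623]), 'tvec': array([-237.71962561,  561.78232836, 1269.29027302])}
wrist {'K': array([[375.56370917,   0.        , 276.20796687],
       [  0.        , 375.56370917, 216.08476249],
       [  0.        ,   0.        ,   1.        ]]), 'rvec': array([-1.57106447,  2.52636506,  0.34819321]), 'tvec': array([623.03947126, -35.38577304, 379.27352232])}
```

View pics/side0.png

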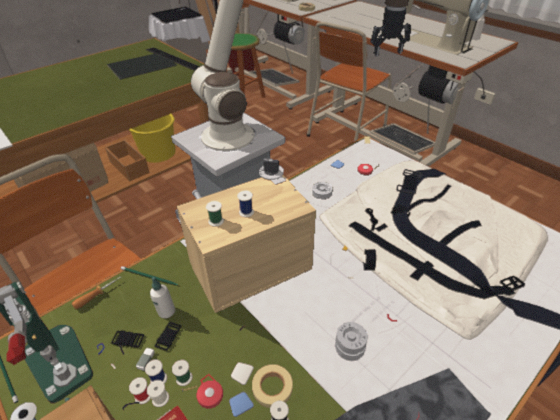

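View pics/top0.png

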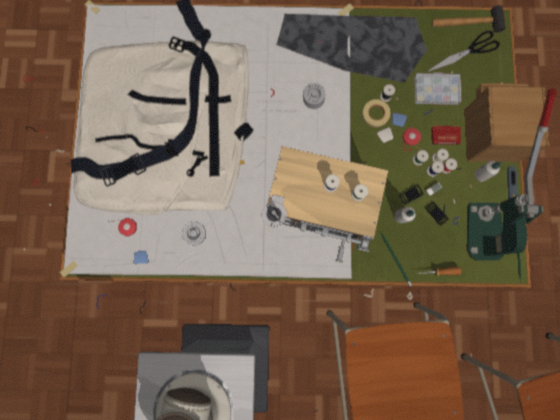

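Side: cage roof corners at about (178,208), (262,182), (314,212), (195,250); spools at (215,213) and (245,203). Top: roof corners at about (281,149), (387,183), (376,237), (270,197); torsion head near (275,213), bolt knob near (340,250).

Create h.py:
```python
import numpy as np,cv2
from bench import arm
from scipy.spatial.transform import Rotation as R
def cal(n):
    c=arm.get_calibration(n); return c["K"],R.from_rotvec(np.ravel(c["rvec"])).as_matrix(),np.ravel(c["tvec"])
def proj(c,P):
    K,Rm,t=c; q=(np.atleast_2d(P)@Rm.T+t)@K.T; return q[:,:2]/q[:,2:]
def ray(c,uv):
    K,Rm,t=c; d=Rm.T@np.linalg.solve(K,[uv[0],uv[1],1]); return -Rm.T@t,d/np.linalg.norm(d)
def atz(c,uv,z):
    o,d=ray(c,uv); return o+d*(z-o[2])/d[2]
```

Run:
```python
from h import *
c=cal("top")
print(proj(c,[[276,560,209],[0,0,0]]))
for p in[(281,149),(387,183),(376,237),(270,197)]: print(atz(c,p,210).round())
im=cv2.imread("pics/top0.png"); a=cv2.resize(im[140:275,255:405],None,fx=5,fy=4.4444*1.125,interpolation=cv2.INTER_CUBIC)
a=cv2.resize(im[150:265,258:393],None,fx=5,fy=5,interpolation=cv2.INTER_CUBIC)
cv2.imwrite("pics/top0c.png",a)
```

```text
[[-55.86094265 308.17030009]
 [193.07986239 412.06285528]]
[ 674. -227.  210.]
[ 591. -488.  210.]
[ 458. -459.  210.]
[ 553. -202.  210.]
```

View pics/top0c.png

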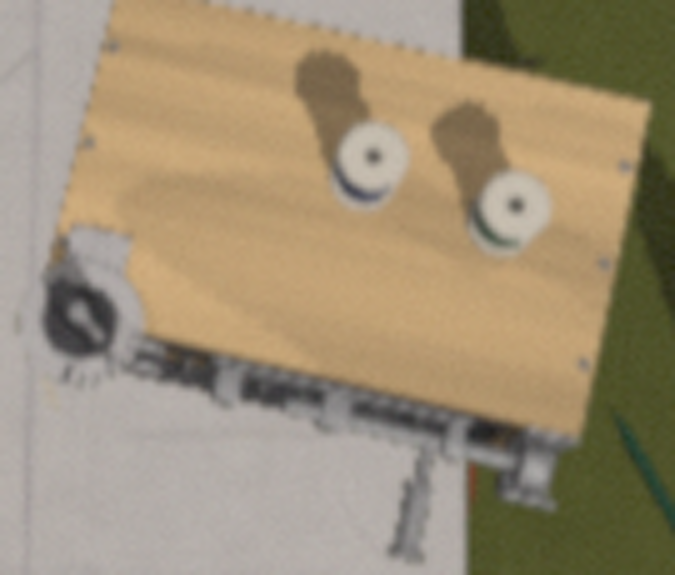

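View pics/wrist0.png

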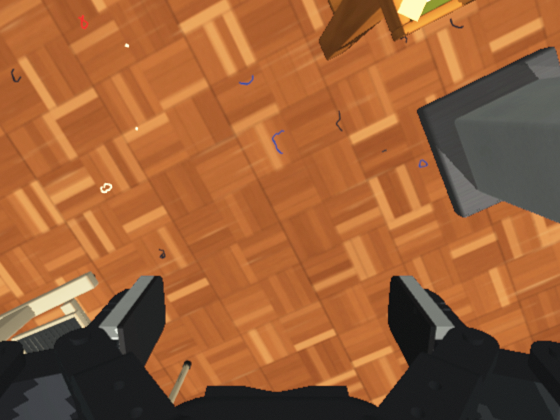

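Crop of top (×5, offset 258,150): disc centre (82,318), zero mark at (68,378), wing pointing from it to lower right (105,338): wound about 1 rad; roof corners (650,100), (575,440), knob end (405,555). Wrist: only floor.

Run:
```python
from h import *
from scipy.optimize import least_squares
T=cal("top");S=cal("side")
o=lambda u,v:(u/5+258,v/5+150)
top=[([85,-135,210],o(650,100)),([-85,-135,210],o(575,440)),([85,135,210],o(115,0)),([-88,112,230],o(82,318)),([-155,-71,170],o(405,555))]
side=[([85,-135,210],(178+17,250)),([85,135,210],(314,212)),([-85,-135,210],(178,208))]
def W(p,P): 
    c,s=np.cos(p[2]),np.sin(p[2]); P=np.array(P,float); return np.c_[c*P[:,0]-s*P[:,1]+p[0],s*P[:,0]+c*P[:,1]+p[1],P[:,2]]
def f(p): return np.r_[(proj(T,W(p,[a for a,b in top]))-[b for a,b in top]).ravel(),(proj(S,W(p,[a for a,b in side]))-[b for a,b in side]).ravel()]
r=least_squares(f,[560,-340,-.2],loss="soft_l1",x_scale=[100,100,1]);print(r.x,f(r.x).round(1))
print(W(r.x,[[-88,112,240],[-140,-71,170]]))
s=arm.read_state(); Rt=R.from_quat(s["ee_rot"]).as_matrix();print(Rt.round(3),s["position"])
K,Rw,t=cal("wrist");print("cam in tool",Rt.T@(-Rw.T@t-s["position"]),(Rw@Rt).round(2))
```

```text
[ 5.68717367e+02 -3.41093889e+02 -2.30021698e-01] [ 0.2  1.4  0.6  0.3  0.8 -4.2 -0.8  0.1  0.2 -0.   5.6  3.3  0.9 -2.3
 -3.1 -3.3]
[[ 508.57100878 -211.9799256   240.        ]
 [ 416.21686052 -378.30404081  170.        ]]
[[ 0.897 -0.442 -0.001]
 [-0.442 -0.897 -0.002]
 [ 0.     0.002 -1.   ]] [276.00140112 560.23169807 209.58568218]
cam in tool [  69.01007823    1.10256311 -164.16978688] [[ 0.    1.    0.  ]
 [-0.96  0.   -0.27]
 [-0.27 -0.    0.96]]
```

Units first: shifts go in shares of 1000 mm and turns go in shares of pi rad. So 342 mm / 1000 = 0.342, 318 mm / 1000 = 0.318, 1.1 rad / 3.1416 = 0.3501.

>>> jog_arm(plan=[0.032,0.034,-0.012,0,0,0.035,0.064,0.068,-0.025,0,0,0.07,0.096,0.102,-0.04,0,0,0.105,0.128,0.136,-0.055,0,0,0.1401,0.16,0.17,-0.07,0,0,0.1751,0.192,0.204,-0.085,0,0,0.2101,0.224,0.238,-0.1,0,0,0.2451,0.256,0.272,-0.11,0,0,0.2801,0.288,0.306,-0.12,0,0,0.3151,0.318,0.342,-0.12,0,0,0.3501])

```text
clock: 1.15
position: [411.0, 111.7, 331.9]
ee_rot: [0.71, -0.704, 0.0, -0.002]
contact_force: [1.1, 0.9, -1.1]
gripper_width: 85.5
grasp_force: 0.0
```

Run:
```python
from h import *
s=arm.read_state();Rt=R.from_quat(s["ee_rot"]).as_matrix();p=s["position"];print(p,s["joints"].round(2))
print(Rt.T@(np.array([508,-212,330])-p),np.arctan2(Rt[1,0],Rt[0,0]))
```

```text
[410.96641156 111.74628788 331.92586363] [ 0.65 -0.04 -0.22  0.   -1.39 -0.64]
[324.61757237 -94.0821551    1.69261637] -1.5617064349729257
```

To row units: 325 mm / 1000 = 0.325, 295 mm / 1000 = 0.295, 0.81 rad / 3.1416 = 0.2578.

>>> jog_arm(plan=[0.04,-0.011,0,0,0,0.0382,0.082,-0.024,0,0,0,0.0764,0.126,-0.037,0,0,0,0.1146,0.17,-0.05,0,0,0,0.1528,0.215,-0.063,0,0,0,0.191,0.258,-0.076,0,0,0,0.2292,0.295,-0.087,0,0,0,0.2578,0.325,-0.094,0,0,0,0.2578,0.325,-0.094,0,0,0,0.2578])

```text
clock: 2.05
position: [508.7, -213.3, 328.8]
ee_rot: [-0.375, 0.927, 0.001, -0.001]
contact_force: [-0.1, 0.4, -1.0]
gripper_width: 85.5
grasp_force: 0.0
```

Run:
```python
from h import *
s=arm.read_state();p=s["position"];print(p,s["joints"].round(2))
im=arm.get_image("wrist");c=cal("wrist");np.savez("w1.npz",K=c[0],R=c[1],t=c[2])
cv2.imwrite("pics/w1.png",im)
print(proj(c,[[508.6,-212,249],[508.6,-212,216],[416,-378,170]]))
```

```text
[ 508.72089647 -213.25499605  328.83097373] [-0.1   0.2   0.04  0.   -1.41 -0.7 ]
[[276.21293587 217.38268084]
 [276.06264593 205.57818996]
 [202.89955969 -45.49693708]]
```

View pics/w1.png

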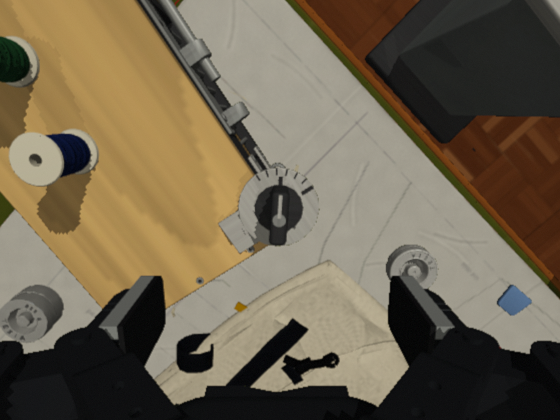

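Wrist: plate centre near (279,208), wing upright in the image from (280,181) (white pointer) to (278,244); zero mark at (307,189). Moving 70 mm for a second view that also includes the bolt knob.

To row units: 75 mm / 1000 = 0.075, 40 mm / 1000 = 0.04.

>>> jog_arm(plan=[0.04,0,0,0,0,0,0.075,0,0,0,0,0,0.075,0,0,0,0,0,0.075,0,0,0,0,0])

```text
clock: 2.5
position: [454.4, -262.2, 330.8]
ee_rot: [-0.377, 0.926, -0.0, 0.001]
contact_force: [-0.0, -0.0, 0.4]
gripper_width: 85.4
grasp_force: 0.0
```

Run:
```python
from h import *
s=arm.read_state();print(s["position"],s["joint_vel"].max())
im=arm.get_image("wrist");c=cal("wrist");np.savez("w2.npz",K=c[0],R=c[1],t=c[2])
cv2.imwrite("pics/w2.png",im)
print(proj(c,[[508.6,-212,249],[416,-378,170]]))
a=cv2.imread("pics/w1.png")
u,v=proj(c,[[508.6,-212,230]])[0].astype(int); print("crop2 origin",u-40,v-40)
f=lambda i,x,y:cv2.resize(i[y:y+80,x:x+80],(400,400),interpolation=cv2.INTER_CUBIC)
cv2.imwrite("pics/w12.png",np.hstack([f(a,240,170),f(im,u-40,v-40)]))
```

```text
[ 454.4230815  -262.21734909  330.84110822] 0.017949079768240023
[[274.4520373  312.78309372]
 [207.51589263  59.37084298]]
crop2 origin 234 260
```

View pics/w12.png

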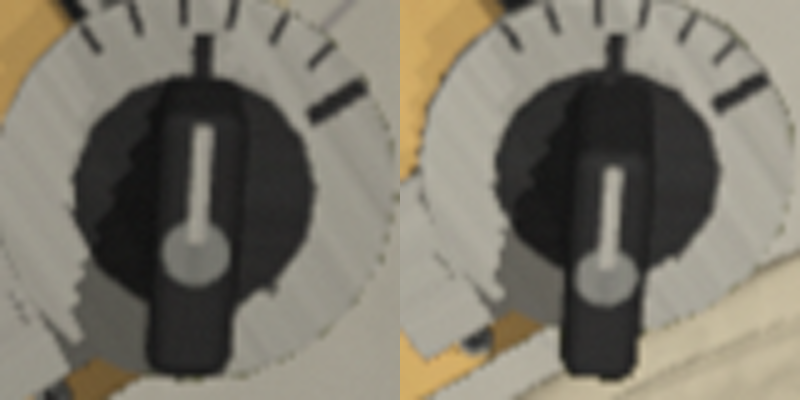

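View pics/w2.png

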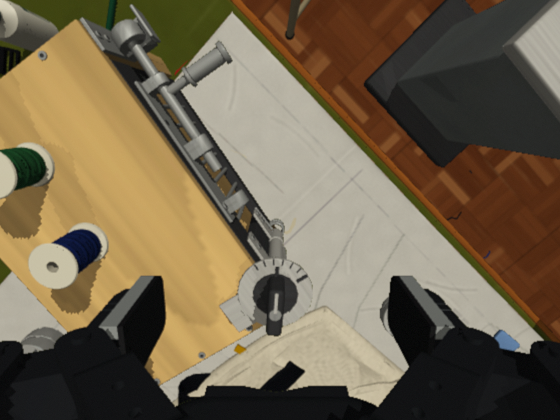

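View 1 crop: wing-top dot (195,253), disc centre (195,190), pointer (203,55), zero mark (315,115)-(365,88). View 2 crop: dot (205,275), disc (207,170), pointer (216,55), zero mark (318,105)-(365,80). In w2 the knob runs from (178,81) to the flange at (225,52), keeper at about (140,30).

Add to h.py:
```python
def ld(n): d=np.load(n); return d["K"],d["R"],d["t"]
def tri(cs,uvs):
    A=0;b=0;L=[]
    for c,uv in zip(cs,uvs):
        o,d=ray(c,uv); M=np.eye(3)-np.outer(d,d); A=A+M; b=b+M@o
    return np.linalg.solve(A,b)
```

Run:
```python
from h import *
a,b=ld("w1.npz"),ld("w2.npz")
A=lambda u,v:(240+u/5,170+v/5); B=lambda u,v:(234+u/5,260+v/5)
P={}
for n,p,q in[("dot",A(195,253),B(205,275)),("disc",A(195,190),B(207,170)),("ptr",A(203,55),B(216,55)),("zin",A(315,115),B(318,105)),("zout",A(365,88),B(365,80))]:
    P[n]=tri([a,b],[p,q]);print(n,P[n].round(1))
for c,F in((a,[A(195,253),A(203,55),A(340,101),A(195,190)]),(b,[B(205,275),B(216,55),B(341,93),B(207,170)])):
    d=atz(c,F[0],249);p=atz(c,F[1],217);z=atz(c,F[2],216);k=atz(c,F[3],219)
    h=lambda e,o:np.arctan2(*(e-o)[1::-1])
    print(d.round(1),k.round(1),"ptr",h(p,d),h(p,k),"zero",h(z,d),h(z,k),np.linalg.norm((z-d)[:2]))
T=cal("top")
print("knob tri",tri([b,T],[(225,52),(339,261)]),"flange@170",atz(b,(225,52),170),"root",atz(b,(178,81),170),"mid",atz(b,(203,66),170))
```

```text
dot [ 509.7 -209.4  247.7]
disc [ 508.9 -209.7  216.4]
ptr [ 492.9 -223.5  217.9]
zin [ 488.  -205.   216.5]
zout [ 479.9 -202.3  215.4]
[ 508.9 -209.1  249. ] [ 507.9 -209.6  219. ] ptr -2.4403660489363492 -2.428692371323457 zero 2.9107491245240587 2.8799137079275448 26.295049671917173
[ 509.6 -210.4  249. ] [ 508.4 -211.3  219. ] ptr -2.4494454843353717 -2.4419644074589284 zero 2.9007513156883835 2.85711017124279 25.833259483765474
knob tri [ 402.29736869 -377.04366351  143.33576178] flange@170 [ 402.1089003  -371.64864556  170.        ] root [ 445.12887323 -384.30578205  170.        ] mid [ 422.2793186  -377.29986426  170.        ]
```

To row units: 90 mm / 1000 = 0.09, -75.5 mm / 1000 = -0.0755, 0.07 rad / 3.1416 = 0.0223.

>>> jog_arm(plan=[-0.038,0,0,0,0,0.0223,-0.0755,-0.0008,0,0,0,0.0223,-0.0755,-0.0008,0,0,0,0.0223,-0.0755,-0.0008,0,0,0,0.0223,-0.0755,-0.0008,0.04,0,0,0.0223,-0.0755,-0.0008,0.075,0,0,0.0223,-0.0755,-0.0008,0.09,0,0,0.0223,-0.0755,-0.0008,0.09,0,0,0.0223,-0.0755,-0.0008,0.09,0,0,0.0223,-0.0755,-0.0008,0.09,0,0,0.0223], aperture=40)

```text
clock: 3.55
position: [510.3, -211.0, 242.2]
ee_rot: [-0.345, 0.939, -0.001, 0.001]
contact_force: [0.7, 0.7, -0.3]
gripper_width: 40.0
grasp_force: 0.0
```

Run:
```python
from h import *
s=arm.read_state();Rt=R.from_quat(s["ee_rot"]).as_matrix();print(s["position"],np.arctan2(Rt[1,0],Rt[0,0]),s["joints"].round(2),Rt.T@(np.array([509.2,-209.9,240.5])-s["position"]))
```

```text
[ 510.27261718 -210.98263215  242.22813186] -2.437650215122176 [-0.1   0.24 -0.12  0.   -1.21 -0.77] [0.12022753 1.52432144 1.72366738]
```

To row units: 1.2 mm / 1000 = 0.0012, 1 mm / 1000 = 0.001.

>>> jog_arm(plan=[0,0.0012,0.001,0,0,0,0,0.0012,0.001,0,0,0,0,0.0012,0.001,0,0,0,0,0.0012,0.001,0,0,0,0,0.0012,0.001,0,0,0,0,0.0012,0.001,0,0,0], aperture=0)

```text
clock: 4.15
position: [508.7, -209.8, 239.4]
ee_rot: [-0.345, 0.939, 0.0, -0.0]
contact_force: [-0.3, -0.3, -0.1]
gripper_width: -0.0
grasp_force: 0.0
```

Run:
```python
from h import *
for i in range(3):
    s=arm.read_state();Rt=R.from_quat(s["ee_rot"]).as_matrix();print(s["position"],np.arctan2(Rt[1,0],Rt[0,0]),s["wrist_torque"],s["contact_force"])
```

```text
[ 508.66173421 -209.77649143  239.40540818] -2.4378409567001507 [ 0.00348963 -0.00021144 -0.0483657 ] [-0.27396628 -0.2591491  -0.09347941]
[ 508.66173421 -209.77649143  239.40540818] -2.4378409567001507 [ 0.00348963 -0.00021144 -0.0483657 ] [-0.27396628 -0.2591491  -0.09347941]
[ 508.66173421 -209.77649143  239.40540818] -2.4378409567001507 [ 0.00348963 -0.00021144 -0.0483657 ] [-0.27396628 -0.2591491  -0.09347941]
```

Run:
```python
from h import *
im=arm.get_image("wrist");sd=arm.get_image("side")
cv2.imwrite("pics/w3.png",im);cv2.imwrite("pics/s3.png",sd)
u,v=proj(cal("side"),[[509,-210,240]])[0].astype(int);print(u,v)
x=max(0,u-45);y=max(0,v-60)
b=cv2.resize(sd[y:y+100,x:x+90],(378,420),interpolation=cv2.INTER_CUBIC)
cv2.imwrite("pics/c3.png",np.hstack([im[:,90:490],b]))
```

```text
270 162
```

View pics/c3.png

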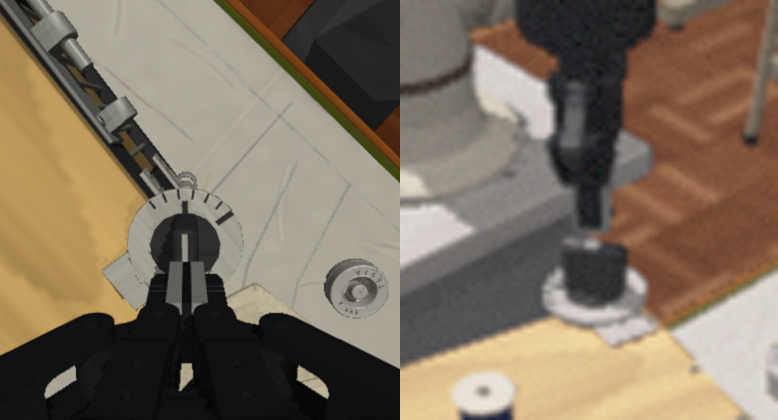

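Pads shut at (275,262–300) in the wrist picture, above/behind the wing; the side crop shows a gap between fingertips (593,225) and wing top (595,242). Check against projections.

Run:
```python
from h import *
s=arm.read_state();Rt=R.from_quat(s["ee_rot"]).as_matrix();p=s["position"];c=cal("wrist")
print(p,"tips/tcp/grasp",proj(c,[p+Rt[:,2]*k for k in(17,0,-2,-20,-30)]))
print("wing top, disc ctr",proj(c,[[509.2,-209.9,249],[509.2,-209.9,219]]))
S=cal("side");print("side tip,wingtop,disc",proj(S,[p+Rt[:,2]*17,[509.2,-209.9,249],[509.2,-209.9,219],p-Rt[:,2]*30]))
a,b=ld("w1.npz"),ld("w2.npz")
```

```text
[ 508.68431533 -209.74003745  239.38765056] tips/tcp/grasp [[277.52145854 250.6916336 ]
 [277.69532348 263.6450926 ]
 [277.71791829 265.32847395]
 [277.94613184 282.33106709]
 [278.09602944 293.49888791]]
wing top, disc ctr [[276.78763646 272.68847011]
 [276.6173701  248.89008426]]
side tip,wingtop,disc [[270.98070977 168.0964722 ]
 [270.77729262 159.35266004]
 [271.10293623 169.31818238]
 [270.46026021 152.23548873]]
```

Run:
```python
from h import *
s=arm.read_state();Rt=R.from_quat(s["ee_rot"]).as_matrix();p=s["position"];c=cal("wrist");S=cal("side")
for k in(17,10,4,0,-5,-10,-15,-20,-30,-40):
    q=p+Rt@[11,0,k];print(k,proj(c,q).round(1)[0],proj(S,p+Rt@[0,0,k]).round(1)[0])
im=cv2.imread("pics/w3.png");sd=cv2.imread("pics/s3.png")
a=cv2.resize(im[190:320,210:340],(520,520),interpolation=cv2.INTER_CUBIC)
b=cv2.resize(sd[130:182,258:286],(280,520),interpolation=cv2.INTER_NEAREST)
a=cv2.convertScaleAbs(np.hstack([a,b]),alpha=1.7,beta=15)
cv2.imwrite("pics/c4.png",a)
```

```text
17 [277.5 230.3] [271.  168.1]
10 [277.6 234.7] [270.9 165.8]
4 [277.7 238.7] [270.8 163.8]
0 [277.7 241.6] [270.8 162.5]
-5 [277.8 245.3] [270.7 160.8]
-10 [277.8 249.2] [270.7 159.1]
-15 [277.9 253.4] [270.6 157.4]
-20 [278.  257.9] [270.6 155.7]
-30 [278.1 267.6] [270.5 152.2]
-40 [278.3 278.8] [270.3 148.7]
```

View pics/c4.png

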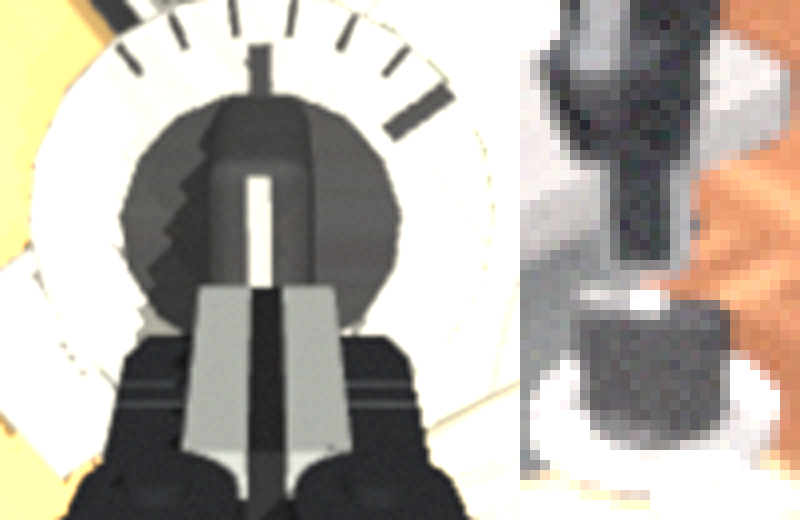

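The shut fingertips really end about 20 mm behind the reported TCP (wrist row 261 and side row 157 agree), i.e. above the wing top. So I open, go down about 32 mm with a force check, and grip again.

To row units: 20 mm / 1000 = 0.02, 10 mm / 1000 = 0.01.

>>> jog_arm(plan=[0,0,0,0,0,0,0,0,0,0,0,0,0,0,0,0,0,0,0,0,0,0,0,0,0,0,0.01,0,0,0,0,0,0.02,0,0,0,0,0,0.02,0,0,0], aperture=40)

```text
clock: 4.95
position: [507.3, -209.4, 217.0]
ee_rot: [-0.345, 0.939, 0.001, -0.002]
contact_force: [0.2, 1.0, -0.7]
gripper_width: 39.9
grasp_force: 0.0
```

>>> jog_arm(plan=[0,0,0.004,0,0,0,0,0,0.008,0,0,0,0,0,0.012,0,0,0,0,0,0.012,0,0,0])

```text
clock: 5.35
position: [508.3, -209.6, 206.7]
ee_rot: [-0.345, 0.939, 0.0, -0.0]
contact_force: [0.3, 0.6, 0.3]
gripper_width: 40.0
grasp_force: 0.0
```

>>> jog_arm(plan=[0,0,0,0,0,0,0,0,0,0,0,0,0,0,0,0,0,0,0,0,0,0,0,0,0,0,0,0,0,0,0,0,0,0,0,0], aperture=0)

```text
clock: 5.95
position: [509.3, -210.3, 207.9]
ee_rot: [-0.345, 0.939, -0.001, 0.001]
contact_force: [2.4, -4.8, -0.1]
gripper_width: 10.7
grasp_force: 61.2
```

To row units: 0.94 rad / 3.1416 = 0.2992.

>>> jog_arm(plan=[0,0,0,0,0,0.0318,0,0,0,0,0,0.07,0,0,0,0,0,0.1082,0,0,0,0,0,0.1464,0,0,0,0,0,0.1846,0,0,0,0,0,0.2228,0,0,0,0,0,0.261,0,0,0,0,0,0.2992,0,0,0,0,0,0.2992,0,0,0,0,0,0.2992])

```text
clock: 6.95
position: [509.2, -210.2, 207.9]
ee_rot: [0.117, 0.993, -0.0, 0.001]
contact_force: [1.9, -5.7, 0.6]
gripper_width: 10.6
grasp_force: 61.2
```

Run:
```python
from h import *
s=arm.read_state();Rt=R.from_quat(s["ee_rot"]).as_matrix();print(s["position"],np.arctan2(Rt[1,0],Rt[0,0]),s["wrist_torque"],s["joints"].round(2))
im=arm.get_image("wrist");c=cal("wrist");np.savez("w5.npz",K=c[0],R=c[1],t=c[2]);cv2.imwrite("pics/w5.png",im)
print(proj(c,[[509.2,-209.9,216],[479.5,-202.3,216],[509.2,-209.9,249]]))
```

```text
[ 509.20456138 -210.1735592   207.9261015 ] 2.9070142994902453 [-1.48487801 -0.6878224  -0.20172088] [-0.1   0.26 -0.18  0.   -1.13 -1.71]
[[279.24544111 268.70401434]
 [280.54678088 202.31785981]
 [279.97573081 305.42146907]]
```

Run:
```python
from h import *
C=np.array([509.2,-209.9])
for f,i in(("w1.npz","pics/w1.png"),("w2.npz","pics/w2.png"),("w5.npz","pics/w5.png")):
    c=ld(f);g=cv2.cvtColor(cv2.imread(i),cv2.COLOR_BGR2GRAY).astype(np.float32)
    for nm,lo,hi,z in(("zero",24,28,216),("ptr",19.7,20.7,218)):
        th=np.arange(-.5,1.5,.02) if f!="w5.npz" else np.arange(-.4,.41,.02)
        rr=np.linspace(lo,hi,6)
        h=2.906+th
        I=np.mean([cv2.remap(g,*[m.astype(np.float32).reshape(1,-1) for m in proj(c,np.c_[C[0]+r*np.cos(h),C[1]+r*np.sin(h),np.full(h.shape,z)]).T],cv2.INTER_LINEAR)[0] for r in rr],0)
        print(f,nm); print(' '.join(f"{t:.2f}:{v:.0f}" for t,v in zip(th,I) if (v<100)))
```

```text
w1.npz zero
-0.04:72 -0.02:49 0.00:42 0.02:44 0.04:62 0.06:97 1.30:97
w1.npz ptr
0.84:97 0.86:72 0.88:48 0.90:42 0.92:38 0.94:42 0.96:55 0.98:84
w2.npz zero
0.00:82 0.02:58 0.04:49 0.06:55 0.08:78
w2.npz ptr
0.92:90 0.94:69 0.96:52 0.98:45 1.00:45 1.02:56 1.04:71 1.06:94
w5.npz zero
0.02:79 0.04:47 0.06:45 0.08:45 0.10:46 0.12:82 0.34:99
w5.npz ptr
0.00:83 0.02:55 0.04:46 0.06:47 0.08:46 0.10:46 0.12:56 0.14:95
```

Within each view pointer minus zero mark was ~0.93 before and ~0.00 now. Release, rise, and go in front of the gate above the bolt knob.

To row units: -136 mm / 1000 = -0.136, -88 mm / 1000 = -0.088.

>>> jog_arm(plan=[0,0,0,0,0,0,0,0,0,0,0,0,0,0,0,0,0,0,0,0,0,0,0,0,0,0,-0.02,0,0,0,0,0,-0.042,0,0,0,0.04,0,-0.042,0,0,0,0.052,-0.04,-0.042,0,0,0,0.052,-0.088,-0.042,0,0,0,0.052,-0.136,-0.042,0,0,0], aperture=40)

```text
clock: 8.0
position: [425.6, -330.4, 250.1]
ee_rot: [0.117, 0.993, 0.0, 0.001]
contact_force: [1.7, 0.3, -0.1]
gripper_width: 39.9
grasp_force: 0.0
```

Run:
```python
from h import *
im=arm.get_image("wrist");c=cal("wrist");np.savez("w6.npz",K=c[0],R=c[1],t=c[2]);cv2.imwrite("pics/w6.png",im)
```

>>> jog_arm(plan=[0,-0.036,0,0,0,0,0,-0.047,0,0,0,0,0,-0.047,0,0,0,0,0,-0.047,0,0,0,0])

```text
clock: 8.45
position: [415.3, -374.8, 249.2]
ee_rot: [0.118, 0.993, 0.0, -0.0]
contact_force: [0.4, 0.3, -0.4]
gripper_width: 40.2
grasp_force: 0.0
```

Run:
```python
from h import *
s=arm.read_state();print(s["position"])
im=arm.get_image("wrist");c=cal("wrist");np.savez("w7.npz",K=c[0],R=c[1],t=c[2]);cv2.imwrite("pics/w7.png",im)
k=np.array([401.3,-372.1,170]),np.array([415.8,-375.6,170])
a=cv2.imread("pics/w2.png");cc=[]
for n in("w2","w6","w7"): print(n,proj(ld(n+".npz"),k).round(1))
f=lambda i,x,y:cv2.resize(i[y:y+100,x:x+80],(400,500),interpolation=cv2.INTER_CUBIC)
u,v=proj(c,k[1:])[0].astype(int);x,y=u-40,min(v-50,320);print("orig7",x,y)
cv2.imwrite("pics/c7.png",np.hstack([f(a,160,20),f(im,x,y)]))
```

```text
[ 415.2808259  -374.83368125  249.17246913]
w2 [[225.3  50.8]
 [209.9  61.4]]
w6 [[217.1 196.7]
 [218.1 218.3]]
w7 [[276.3 195.5]
 [276.3 217.1]]
orig7 236 167
```

View pics/c7.png

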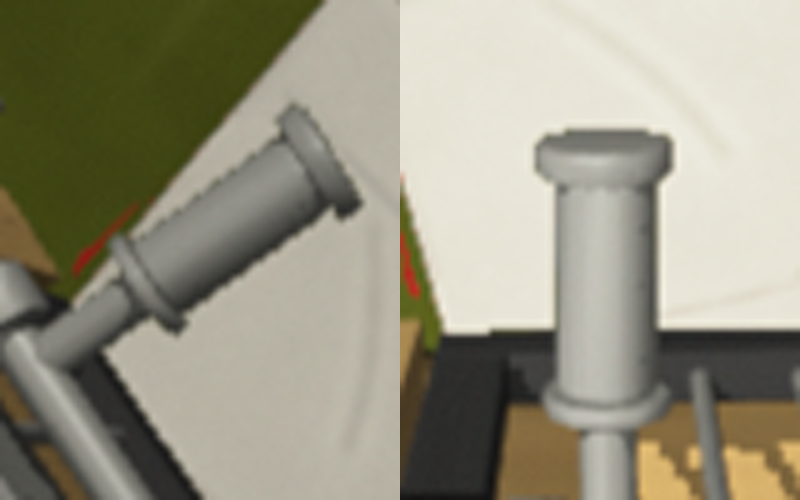

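Left crop (w2): flange centre (320,160), collar (148,283). Right crop (w7): knob upright in the picture, flange (203,157), collar (208,405), centre column 206, exactly between the fingers.

Run:
```python
from h import *
a,b=ld("w2.npz"),ld("w7.npz")
s=arm.read_state();Rt=R.from_quat(s["ee_rot"]).as_matrix()
F=tri([a,b],[(224,52),(276.6,198.4)]);C=tri([a,b],[(189.6,76.6),(277.6,248)])
m=(F+C)/2;print(F.round(1),C.round(1),m.round(1),np.linalg.norm(F-C),"tool delta",Rt.T@(m-s["position"]),Rt.T@(C-F))
```

```text
[ 402.8 -372.1  171.6] [ 435.7 -379.2  174.5] [ 419.2 -375.6  173.1] 33.77668762243637 tool delta [-3.93067386 -0.23747441 76.27828259] [-33.64466686   0.81264866  -2.87064818]
```

Units first: shifts go in shares of 1000 mm and turns go in shares of pi rad. So 114 mm / 1000 = 0.114, -2.5 mm / 1000 = -0.0025.

>>> jog_arm(plan=[-0.0025,0,0.03,0,0,0,-0.0025,0,0.06,0,0,0,-0.0025,0,0.085,0,0,0,-0.0025,0,0.1,0,0,0,-0.0025,0,0.114,0,0,0,-0.0025,0,0.114,0,0,0,-0.0025,0,0.114,0,0,0])

```text
clock: 9.2
position: [418.3, -375.5, 136.0]
ee_rot: [0.117, 0.993, -0.0, 0.0]
contact_force: [-0.2, -0.3, 0.9]
gripper_width: 40.7
grasp_force: 0.0
```

>>> jog_arm(plan=[0,0,0,0,0,0,0,0,0,0,0,0,0,0,0,0,0,0,0,0,0,0,0,0,0,0,0,0,0,0,0,0,0,0,0,0], aperture=0)

```text
clock: 9.8
position: [418.2, -376.5, 136.5]
ee_rot: [0.118, 0.993, -0.001, 0.001]
contact_force: [0.3, 0.8, 6.0]
gripper_width: 11.7
grasp_force: 58.9
```

```bash
python3 - <<'E'
from h import *
s=arm.read_state();print(s["position"],s["contact_force"],s["wrist_torque"])
im=arm.get_image("wrist");c=cal("wrist");np.savez("w8.npz",K=c[0],R=c[1],t=c[2]);cv2.imwrite("pics/w8.png",im)
E
```

```text
[ 418.18426066 -376.54998414  136.47765557] [0.31590967 0.84912861 6.00252652] [0.29241747 0.1326759  0.20031576]
```

To row units: 6 mm / 1000 = 0.006.

>>> jog_arm(plan=[0,0,0,0,0,0,0,0,0,0,0,0,0,0,0.006,0,0,0,0,0,0.006,0,0,0,0,0,0.006,0,0,0], aperture=30)

```text
clock: 10.35
position: [417.4, -375.9, 128.7]
ee_rot: [0.118, 0.993, 0.0, -0.001]
contact_force: [-0.2, 0.2, 0.3]
gripper_width: 29.9
grasp_force: 0.0
```

>>> jog_arm(plan=[0,0,0,0,0,0,0,0,0,0,0,0,0,0,0,0,0,0,0,0,0,0,0,0,0,0,0,0,0,0], aperture=0)

```text
clock: 10.85
position: [417.6, -376.1, 129.4]
ee_rot: [0.118, 0.993, 0.0, -0.0]
contact_force: [-0.5, -0.7, -0.0]
gripper_width: 12.1
grasp_force: 58.4
```

To row units: -9 mm / 1000 = -0.009, -6 mm / 1000 = -0.006.

>>> jog_arm(plan=[0,0,-0.003,0,0,0,0,0,-0.006,0,0,0,0,0,-0.009,0,0,0,0,0,-0.009,0,0,0,0,0,-0.009,0,0,0])

```text
clock: 11.35
position: [417.7, -376.2, 138.9]
ee_rot: [0.118, 0.993, -0.0, 0.0]
contact_force: [-2.2, -0.8, -1.3]
gripper_width: 11.9
grasp_force: 58.5
```

Run:
```python
from h import *
s=arm.read_state();print(s["position"],s["contact_force"],s["wrist_torque"])
im=arm.get_image("wrist");c=cal("wrist");np.savez("w9.npz",K=c[0],R=c[1],t=c[2]);cv2.imwrite("pics/w9.png",im)
```

```text
[ 417.70930841 -376.17981699  138.86818263] [-2.22210435 -0.75534443 -1.27619514] [0.01707911 0.498659   0.26390174]
```

To row units: 10 mm / 1000 = 0.01, 6 mm / 1000 = 0.006.

>>> jog_arm(plan=[0,0.003,0,0,0,0,0,0.006,0,0,0,0,0,0.01,0,0,0,0,0,0.01,0,0,0,0])

```text
clock: 11.8
position: [420.2, -365.6, 138.4]
ee_rot: [0.118, 0.993, 0.0, -0.0]
contact_force: [-1.0, 1.5, -1.1]
gripper_width: 11.9
grasp_force: 58.6
```

>>> jog_arm(plan=[0,0.004,0,0,0,0,0,0.008,0,0,0,0,0,0.012,0,0,0,0,0,0.016,0,0,0,0,0,0.016,0,0,0,0])

```text
clock: 12.3
position: [423.7, -350.0, 138.2]
ee_rot: [0.118, 0.993, 0.0, -0.0]
contact_force: [-1.5, 0.5, -1.5]
gripper_width: 11.7
grasp_force: 58.5
```

To row units: 3 mm / 1000 = 0.003, 2 mm / 1000 = 0.002.

>>> jog_arm(plan=[0,0.002,0,0,0,0,0,0.003,0,0,0,0,0,0.003,0,0,0,0])

```text
clock: 12.6
position: [424.1, -348.1, 138.3]
ee_rot: [0.118, 0.993, -0.0, -0.0]
contact_force: [-3.3, -1.9, -2.2]
gripper_width: 11.9
grasp_force: 58.6
```

Run:
```python
from h import *
s=arm.read_state();Rt=R.from_quat(s["ee_rot"]).as_matrix();print(s["position"],Rt.T@s["contact_force"],Rt.T@(s["position"]-[417.7,-376.2,138.9]))
```

```text
[ 424.10419224 -348.08610613  138.30742807] [ 2.75699633 -2.56981133  2.19964859] [ 0.35344294 28.8321297   0.58242886]
```

To row units: 1 mm / 1000 = 0.001.

>>> jog_arm(plan=[0,0.001,0,0,0,0,0,0.001,0,0,0,0,0,0.001,0,0,0,0])

```text
clock: 12.9
position: [424.0, -347.9, 138.5]
ee_rot: [0.118, 0.993, -0.001, -0.001]
contact_force: [-4.3, -4.8, -3.1]
gripper_width: 12.3
grasp_force: 58.6
```

Run:
```python
from h import *
s=arm.read_state();Rt=R.from_quat(s["ee_rot"]).as_matrix();p=s["position"];print(p,Rt.T@s["contact_force"],Rt.T@(p-[417.7,-376.2,138.9]),s["joints"].round(2))
H=np.array([509.2,-209.9]);v=p[:2]-H
for a in np.linspace(0,.30,7)[1:]:
    c,q=np.cos(-a),np.sin(-a);n=H+[c*v[0]-q*v[1],q*v[0]+c*v[1]]
    d=Rt.T@np.r_[n-p[:2],0];print(round(a,3),d.round(1))
```

```text
[ 424.00785903 -347.93497341  138.46212402] [ 3.09551297 -5.65266141  3.08148022] [ 0.49184095 28.95673911  0.39736824] [-0.39  0.32 -0.29  0.   -0.97 -1.42]
0.05 [7.6 2.7 0. ]
0.1 [15.1  5.8  0. ]
0.15 [22.5  9.3  0. ]
0.2 [29.6 13.1  0. ]
0.25 [36.6 17.3  0. ]
0.3 [43.3 21.8  0. ]
```

To row units: 18.1 mm / 1000 = 0.0181, 12.1 mm / 1000 = 0.0121, 0.12 rad / 3.1416 = 0.0382.

>>> jog_arm(plan=[0.0061,0.0021,0,0,0,0.0127,0.0121,0.0045,0,0,0,0.0255,0.0181,0.0072,0,0,0,0.0382,0.0181,0.0072,0,0,0,0.0382])

```text
clock: 13.3
position: [407.4, -336.1, 138.4]
ee_rot: [0.178, 0.984, -0.0, -0.001]
contact_force: [-4.7, -4.4, -2.9]
gripper_width: 12.0
grasp_force: 58.5
```

>>> jog_arm(plan=[0,0,0,0,0,0])

```text
clock: 13.4
position: [407.7, -336.4, 138.4]
ee_rot: [0.177, 0.984, -0.0, -0.001]
contact_force: [-5.5, -4.7, -2.3]
gripper_width: 12.1
grasp_force: 58.6
```

Run:
```python
from h import *
s=arm.read_state();Rt=R.from_quat(s["ee_rot"]).as_matrix();p=s["position"];print(p,Rt.T@s["contact_force"],s["wrist_torque"])
H=np.array([509.2,-209.9]);v=p[:2]-H;v0=np.array([424.0,-347.9])-H
print(np.linalg.norm(v),np.linalg.norm(v0),np.arctan2(v0[1],v0[0])-np.arctan2(v[1],v[0]))
for a in (.04,.08,.12,.16):
    c,q=np.cos(-a),np.sin(-a);n=H+[c*v[0]-q*v[1],q*v[0]+c*v[1]]
    d=Rt.T@np.r_[n-p[:2],0];print(round(a,3),d.round(1))
```

```text
[ 407.66265765 -336.35965228  138.42142023] [ 3.52269261 -6.33761531  2.35445182] [-1.19171527  1.46589926  0.21525125]
162.17852985877107 162.18211985296034 0.1234114441299119
0.04 [6.1 2.2 0. ]
0.08 [12.1  4.6  0. ]
0.12 [18.1  7.2  0. ]
0.16 [23.9 10.1  0. ]
```

To row units: 23.5 mm / 1000 = 0.0235, 18.1 mm / 1000 = 0.0181, 0.157 rad / 3.1416 = 0.05.

>>> jog_arm(plan=[0.0061,0.0022,0,0,0,0.0127,0.0121,0.0046,0,0,0,0.0255,0.0181,0.0072,0,0,0,0.0382,0.0235,0.0099,0,0,0,0.05,0.0235,0.0099,0,0,0,0.05,0.0235,0.0099,0,0,0,0.05])

```text
clock: 14.0
position: [388.9, -318.6, 138.3]
ee_rot: [0.254, 0.967, -0.0, -0.001]
contact_force: [-4.5, -4.1, -2.0]
gripper_width: 11.8
grasp_force: 58.6
```

Run:
```python
from h import *
s=arm.read_state();Rt=R.from_quat(s["ee_rot"]).as_matrix();p=s["position"];print(p,Rt.T@s["contact_force"],np.arctan2(Rt[1,0],Rt[0,0]))
H=np.array([509.2,-209.9]);v=p[:2]-H;v0=np.array([424.0,-347.9])-H
print(np.linalg.norm(v),np.arctan2(v0[1],v0[0])-np.arctan2(v[1],v[0]))
im=arm.get_image("wrist");top=arm.get_image("top");cv2.imwrite("pics/w10.png",im);cv2.imwrite("pics/t10.png",top)
# knob-to-gate: template shift of the gate in the wrist frame, before vs after the swing
a=cv2.cvtColor(cv2.imread("pics/w9.png"),cv2.COLOR_BGR2GRAY);b=cv2.cvtColor(im,cv2.COLOR_BGR2GRAY)
print("wrist diff (fingers/knob region)",cv2.absdiff(a,b)[250:420,200:350].mean())
# torsion zero check in top picture
t0=cv2.cvtColor(cv2.imread("pics/top0.png"),cv2.COLOR_BGR2GRAY).astype(int);t1=cv2.cvtColor(top,cv2.COLOR_BGR2GRAY).astype(int)
print(t1[205:228,264:286])
```

```text
[ 388.87127271 -318.56220547  138.34555674] [ 1.90537299 -5.76035192  1.96505922] 2.6276013072050937
162.13105041923134 0.2831925042394996
wrist diff (fingers/knob region) 13.621372549019608
[[167 164 141 120 114 112 111 112  99  76  73  73  87 125 162 163 131 116
  115 111 113 114]
 [168 161 135 117 114 115 111 101  84  66  61  64  72 107 157 163 135 118
  116 115 116 116]
 [169 160 133 118 108 102  94  78  69  64  61  68  65  92 139 159 147 122
  114 115 115 114]
 [166 160 131 112  96  76  65  53  55  60  64  63  65  73 109 142 153 132
  120 119 117 109]
 [168 160 127 106  80  60  45  50  60  71  70  71  63  60  82 115 139 136
  120 116 116 111]
 [159 158 133  97  61  44  50  57  85 101 101  84  67  59  68  80 113 138
  121 116 113 114]
 [134 142 130  89  57  48  49  75 113 130 124  98  68  57  61  67  91 129
  119 113 113 110]
 [112 111 108  88  67  59  55  86 127 143 132 103  66  60  63  63  82 116
  127 115 108 107]
 [107 106 1
[... 684 characters left out ...]
6 100  74  57  51  51  53  56
   69  69  66  74]
 [149 149 146 145 140 138 138 135 136 129 117  93  67  53  53  49  54  66
   75  61  66  83]
 [153 151 148 147 145 144 142 143 139 131 122  88  63  55  54  59  65  78
   73  61  82  97]
 [155 155 154 152 150 148 148 146 139 131 115  78  57  57  56  60  77  83
   67  78  95 105]
 [160 158 157 156 153 153 149 146 141 121  96  71  58  62  62  69  91  83
   70  97 109 115]
 [162 164 163 160 159 159 154 152 138 113  80  65  66  64  66  85 104  78
   85 115 122 118]
 [165 166 164 162 162 161 157 153 138 108  77  65  65  66  73 103 107  86
  108 126 129 128]
 [169 170 168 164 161 162 162 155 133  94  68  64  69  70  93 114  99  99
  125 135 134 133]]
```

Run:
```python
from h import *
C=np.array([509.2,-209.9])
for nm,c in(("w6",ld("w6.npz")),("w9",ld("w9.npz")),("w10",cal("wrist"))):
    g=cv2.cvtColor(cv2.imread(f"pics/{nm}.png"),cv2.COLOR_BGR2GRAY).astype(np.float32)
    print(nm,proj(c,[[509.2,-209.9,216]]).round())
    th=np.arange(-.4,.41,.02);h=2.906+th
    for k,lo,hi,z in(("zero",24,28,216),("ptr",19.7,20.7,218)):
        I=np.mean([cv2.remap(g,*[m.astype(np.float32).reshape(1,-1) for m in proj(c,np.c_[C[0]+r*np.cos(h),C[1]+r*np.sin(h),np.full(h.shape,z)]).T],cv2.INTER_LINEAR)[0] for r in np.linspace(lo,hi,6)],0)
        print(k,' '.join(f"{t:.2f}:{v:.0f}" for t,v in zip(th,I) if v<100))
```

```text
w6 [[519. 323.]]
zero 0.26:97 0.28:67 0.30:61 0.32:59 0.34:66 0.36:88
ptr 0.34:78 0.36:65 0.38:62 0.40:61
w9 [[874. 510.]]
zero -0.40:0 -0.38:0 -0.36:0 -0.34:0 -0.32:0 -0.30:0 -0.28:0 -0.26:0 -0.24:0 -0.22:0 -0.20:0 -0.18:0 -0.16:0 -0.14:0 -0.12:0 -0.10:0 -0.08:0 -0.06:0 -0.04:0 -0.02:0 0.00:0 0.02:0 0.04:0 0.06:0 0.08:0 0.10:0 0.12:0 0.14:0 0.16:0 0.18:0 0.20:0 0.22:0 0.24:0 0.26:0 0.28:0 0.30:0 0.32:0 0.34:0 0.36:0 0.38:0 0.40:0
ptr -0.40:0 -0.38:0 -0.36:0 -0.34:0 -0.32:0 -0.30:0 -0.28:0 -0.26:0 -0.24:0 -0.22:0 -0.20:0 -0.18:0 -0.16:0 -0.14:0 -0.12:0 -0.10:0 -0.08:0 -0.06:0 -0.04:0 -0.02:0 0.00:0 0.02:0 0.04:0 0.06:0 0.08:0 0.10:0 0.12:0 0.14:0 0.16:0 0.18:0 0.20:0 0.22:0 0.24:0 0.26:0 0.28:0 0.30:0 0.32:0 0.34:0 0.36:0 0.38:0 0.40:0
w10 [[781. 514.]]
zero -0.40:0 -0.38:0 -0.36:0 -0.34:0 -0.32:0 -0.30:0 -0.28:0 -0.26:0 -0.24:0 -0.22:0 -0.20:0 -0.18:0 -0.16:0 -0.14:0 -0.12:0 -0.10:0 -0.08:0 -0.06:0 -0.04:0 -0.02:0 0.00:0 0.02:0 0.04:0 0.06:0 0.08:0 0.10:0 0.12:0 0.14:0 0.16:0 0.18:0 0.20:0 0.22:0 0.24:0 0.26:0 0.28:0 0.30:0 0.32:0 0.34:0 0.36:0 0.38:0 0.40:0
ptr -0.40:0 -0.38:0 -0.36:0 -0.34:0 -0.32:0 -0.30:0 -0.28:0 -0.26:0 -0.24:0 -0.22:0 -0.20:0 -0.18:0 -0.16:0 -0.14:0 -0.12:0 -0.10:0 -0.08:0 -0.06:0 -0.04:0 -0.02:0 0.00:0 0.02:0 0.04:0 0.06:0 0.08:0 0.10:0 0.12:0 0.14:0 0.16:0 0.18:0 0.20:0 0.22:0 0.24:0 0.26:0 0.28:0 0.30:0 0.32:0 0.34:0 0.36:0 0.38:0 0.40:0
```

>>> jog_arm(plan=[0,0,0,0,0,0,0,0,0,0,0,0,0,0,0,0,0,0])

```text
clock: 14.4
position: [389.0, -318.7, 138.3]
ee_rot: [0.254, 0.967, -0.0, -0.001]
contact_force: [-6.3, -3.6, -2.1]
gripper_width: 12.4
grasp_force: 58.7
```

```bash
python3 -c "
from bench import arm
print(arm.job_done())"
```

```text
the job is handed in; nothing more can be done
None
```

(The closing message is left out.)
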